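# Rinse the portion jug

## Robot

A 6-joint arm with a two-finger parallel gripper is mounted at the origin on the work surface. World frame = base frame: x ahead of the robot, y to its left, z up, the work surface at z = 0. Lengths are in mm, angles in rad, forces in N, time in s.
With the tool pointing down it reaches from about 350 to 875 mm from the base axis. Payload 4.2 kg.
Tool frame: the origin (TCP) lies at the very end of the fingers, on their centre line; the grasp point (between the pads) lies 19 mm behind it; z points along the fingers, y is the line along which they close (so a half turn about z gives the same grasp; the last joint's range is limited). The gripper opens to 85 mm and grips with 20 to 120 N. Pads are 22 mm wide; open, the fingers measure 114 mm over their backs; the gripper's body (76 mm by 85 mm) begins 54 mm behind the grasp point. The pads swing forward as they close: fully open they stand 13 mm farther back than shut.
Start: joints at [1.469, 0.385, 0.008, 0, -1.194, -0.259], TCP at [220.606, 584.75, 231.312] pointing down, gripper open.
Joint ranges: [-3.14, 3.14], [-1.21, 2.06], [-1.07, 1.41], [-3.16, 2.05], [-2.99, -0.16], [-3.1, 3.1]. Speed limits (rad/s): [2.79, 2.79, 3.14, 3.14, 3.14, 3.14].

## Interface

Orientations are given as a unit quaternion [x, y, z, w].
In Python, from bench import monitor, get_image, camera_info, job_done gives the robot as it stands.
- The arm moves only by the tool send_rows, never from a script. Its argument "series" is a list of rows, each a list of 3 entries, a list of its own where there are three numbers: the shift along the tool's x, y, z in mm, then the turn, a rotation vector about the tool's x, y, z in rad, then the finger opening in mm, from 0 to 85.4. A call has 1 to 8 rows; each row shifts and turns the commanded pose from where the row before left it, along the tool's axes as they then stand; what a row does not reach is not made up. A row lasts 1/10 s, in which the tool goes at most 50 mm and 8.59 degrees, less where a joint would pass 70% of its speed; a pose out of reach is approached as far as the arm can. A call with a gripper value outside its range is refused whole. The fingers move at their own pace and stop on an object; the grip force is fixed at half the most. Time passes only in rows, so rows that do not move let the fingers close. It gives the time, the measured TCP pose, the force, the opening and the grip force at its end, in the units of the state.
- monitor.read_state(): the state, without advancing time (a new reading comes with each control period).
- get_image(name): name is "scene" or "top" or "wrist"; returns the picture (420x560x3 uint8, red, green, blue); there is no depth.
- camera_info(name): a dict with "intrinsics" (3x3 intrinsics, pixels), "R" (3x3) and "t" (3): a world point X has camera coordinates R X + t. Camera axes: x right, y down, z forward; pixel columns grow to the right and rows downward; lengths in mm; the calibration is good to about 2 mm. A picture is of the moment at which its call begins: read the wrist's pose just before it. camera_info takes no time and is no camera call; for the wrist camera it gives the pose at the moment of the call.
- job_done(): hands the job in; it is judged then, once.
The state is a dict: "clock": time; "joints": joint angles; "joint_vel": joint speeds; "joint_efforts": joint torques, N m; "position": TCP position; "ee_rot": TCP orientation; "contact_force": force on the tool from outside, world axes, zero at the start; "wrist_torque": the same for the moment, N m; "gripper_width": finger opening in mm; "grasp_force": force on a finger pad.
Only numpy, scipy, OpenCV 4.12 (cv2) and the standard library are available. Lean on these libraries where they do the work, as an engineer would, in place of code of your own. Each camera call takes 0.05 s, during which the arm holds its last target. There are 200 camera calls.

## Task

Take the used jug out of the maroon rack, stand it mouth-down on the rinser's grate and let go, then press the rinser's red-padded spring pedal down to its stop and hold it there for a full second. Then let the pedal come back up and stand the rinsed jug, still mouth-down, on the floor of the white dock between its green kerbs. The dock's walls close off the other two faces of the jug than the rack's do, so the jug has to be taken up from the grate by its other pair of faces.

Things in the scene. Friction and masses are not known exactly. Their poses are not given: they have to be found in the camera images.
- jug: Frosted-white rectangular jug standing mouth-down, blue base on top and blue rim at the bottom: 66 mm long (its x), 50 mm wide (its y), 120 mm high (z up), about 0.18 kg. Origin: centre of its underside. It starts in the rack.
- rack: Maroon rack for used jugs, fixed: floor 85 (x) x 100 (y) x 6 mm; two upright walls 6 mm thick, 60 mm long in y, centred at x = -35 and +35 mm, tops 120 mm above the table. Open above and at its y ends. The jug stands in it with its long side along the rack's y: fingers reach only its short faces (66 mm apart). Origin: centre of its underside on the table.
- dock: White dock, fixed: floor 100 (x) x 90 (y) x 6 mm; two white walls 50 mm long in y, tops 120 mm above the table, 80 mm free between them along x; two green kerbs along x, tops 18 mm up, 60 mm free between them along y. The jug fits only with its long side along x, held by its long faces (fingers along y). Origin: centre of its underside on the table.
- dock_floor (a point): Centre of the dock's floor, on its upper face, 6 mm above the table; axes as the dock's.
- grate (a point): Centre of the rinser's black and steel spray grate (132 mm square, on a flat deck 170 mm square, 30 mm above the table; no walls around it). Site at the grate's surface; its x points from the pedal to the grate, z up. The rinser is fixed to the table.
- tread (a point): Middle of the pedal's red pad, on its top, 90 mm from the hinge. Pedal: steel plate 70 mm wide, 115 long, on the robot's side of the deck, hinged at its deck end about the grate's y axis, 103 mm from the grate's centre and 47 mm above the table; pad about 190 mm from the grate's centre. Pad height over the table: about 68 mm at rest, 39 mm on the stop. The point's z is vertical at rest.
- pedal (a joint): Pedal angle: 0 at rest (free end raised), 0.32 rad on its stop. Spring-returned; about 5 N at the red pad's middle to start it, 10 N on the stop.
- cup_a: Plain white cup, 72 mm across, 85 mm high, near the rack. A bystander: leave it alone. Origin: middle of its underside.
- mug: Steel mug with a handle, 72 mm across, 85 mm high, near the dock. A bystander: leave it alone. Origin: middle of its underside.

How it is judged (in metres and radians):
On the way, in this order (a step that is already met when the one before it is completed fails the run):
1. the jug stands mouth-down on the rinser's grate, within 25 mm of its centre, and the gripper has let go of it (horizontal distance between jug and grate below 0.025 m and z of jug in the frame of grate between -0.005 and 0.005 m and angle between jug's own z axis and vertical below 0.08 rad and contact force between the fingers and jug below 0.3 N and linear speed of jug below 0.03 m/s), for 0.2 s.
2. with the jug standing on the grate, let go of, the pedal is held down on its stop (within 0.04 rad of it) for one second (value of joint pedal above 0.28 rad and horizontal distance between jug and grate below 0.025 m and z of jug in the frame of grate between -0.005 and 0.005 m and angle between jug's own z axis and vertical below 0.08 rad and contact force between the fingers and jug below 0.3 N), for 1 s.
At the end, for the whole second after the job is handed in: Jug mouth-down, upright, at rest and let go on the dock's floor (within 5 mm of its height, not propped on a kerb), centre within 15 mm of the floor's centre, long side along the dock's x within 0.25 rad; pedal back up (within 0.05 rad of rest); white cup and mug not pushed over 30 mm (horizontal distance between jug and dock_floor below 0.015 m and z of jug in the frame of dock_floor between -0.005 and 0.005 m and angle between jug's own z axis and vertical below 0.08 rad and angle between the x axis of jug and the x axis of dock, either way round below 0.25 rad and value of joint pedal below 0.05 rad and linear speed of jug below 0.03 m/s and contact force between the fingers and jug below 0.3 N); the robot touches nothing.
It fails at once if the jug is dropped (falls freely from more than about 1 cm) (linear speed of jug above 0.45 m/s and contact force between the fingers and jug below 0.1 N).
It fails at once if the jug is tipped over (leans more than 0.7 rad) (angle between jug's own z axis and vertical above 0.7 rad).
It fails at once if a bystander (the white cup or the steel mug) is pushed more than 30 mm (distance of any of cup_a, mug from where it was at the start of the episode above 0.03 m).
It also fails if it takes over 69 s, if anything falls off the work surface, if the arm or the gripper's body presses on something with over 40 N, if the wrist force passes 120 N, or if a joint passes its speed limit or range.

## Working session

There is one attempt and no reset: what is moved stays moved. The work goes in short steps, Python scripts to look and compute and a tool call to move; the robot and the scene stay as the last step left them, time stands still between calls to the robot, and variables do not carry over. Pictures are saved under pics/ and viewed, at most 10 in all, crops included, and the job is handed in when it is done.

Besides the shell and the picture viewer there is one more tool, called after "Request:" in YAML: its name, and indented under it one key for each argument. send_rows: Moves the arm, as the interface text tells. Its arguments: {"type":"object","properties":{"series":{"type":"array"}},"required":["series"]}

```bash
mkdir -p pics; cat > h.py <<'E'
import numpy as np, cv2
from bench import monitor, get_image, camera_info, job_done
def snap(n,f,box=None,s=1):
    im=get_image(n)[:,:,::-1].copy()
    cv2.imwrite(f'pics/{f}_full.png',im)
    if box: im=im[box[1]:box[3],box[0]:box[2]]
    if s!=1: im=cv2.resize(im,None,fx=s,fy=s,interpolation=cv2.INTER_CUBIC)
    cv2.imwrite(f'pics/{f}.png',im)
def back(n,uv,z):
    c=camera_info(n);K=np.array(c['intrinsics']);R=np.array(c['R']);t=np.array(c['t'])
    o=-R.T@t; out=[]
    for u,v in uv:
        d=R.T@np.linalg.solve(K,[u,v,1.]); out.append(o+d*(z-o[2])/d[2])
    return np.array(out)
def proj(n,P):
    c=camera_info(n);K=np.array(c['intrinsics']);R=np.array(c['R']);t=np.array(c['t'])
    q=(K@(R@np.atleast_2d(P).T+np.array(t).reshape(3,1))).T
    return q[:,:2]/q[:,2:]
E
python3 - <<'E'
from h import *
a=get_image('top')[:,:,::-1];b=get_image('scene')[:,:,::-1]
cv2.imwrite('pics/top.png',cv2.resize(a,(800,600),interpolation=cv2.INTER_CUBIC));cv2.imwrite('pics/scene.png',b);cv2.imwrite('pics/top_full.png',a)
s=monitor.read_state();print(s)
for n in('top','scene'):
  c=camera_info(n);print(n,c,-np.array(c['R']).T@c['t'])
E
```

```text
{'clock': 0.1, 'joints': array([ 1.46861003e+00,  3.85472194e-01,  6.75676902e-03, -4.22314630e-04,
       -1.19399046e+00, -2.58589642e-01]), 'joint_vel': array([ 0.00041543, -0.00247295,  0.00149559,  0.00039779, -0.00092199,
        0.00074395]), 'joint_efforts': array([-4.77603244e-04, -3.93319809e+01,  1.88928258e+01,  4.19791013e+00,
       -2.60210356e-03,  5.01220313e-06]), 'position': array([220.43455048, 584.28020635, 230.33511739]), 'ee_rot': array([ 9.83759717e-01, -1.79487794e-01, -1.21080312e-04,  9.67191958e-04]), 'contact_force': array([ 0.01752236, -0.68823478,  0.51986367]), 'wrist_torque': array([-0.0336054 ,  0.02346265,  0.01857638]), 'grasp_force': 0.0, 'gripper_width': 85.33892959639567}
top {'intrinsics': array([[503.06167203,   0.        , 278.29338639],
       [  0.        , 503.06167203, 200.77718243],
       [  0.        ,   0.        ,   1.        ]]), 'R': array([[ 0.01081519, -0.99993913, -0.00218158],
       [-0.99603303, -0.01058019, -0.08835305],
       [ 0.08832459,  0.00312848, -0.99608683]]), 't': array([  -3.17229159,  570.6394699 , 1101.88092301])} [ 4.71086891e+02 -5.81842851e-01  1.14797990e+03]
scene {'intrinsics': array([[396.59959019,   0.        , 277.26166995],
       [  0.        , 396.59959019, 211.82155692],
       [  0.        ,   0.        ,   1.        ]]), 'R': array([[-0.06443603,  0.99789029, -0.00793455],
       [ 0.85863926,  0.05138912, -0.50999783],
       [-0.50851413, -0.03967515, -0.86013909]]), 't': array([   5.88773482, -457.13276937, 1399.52489332])} [1104.56971077   73.14270325  970.69607   ]
```

View pics/top.png

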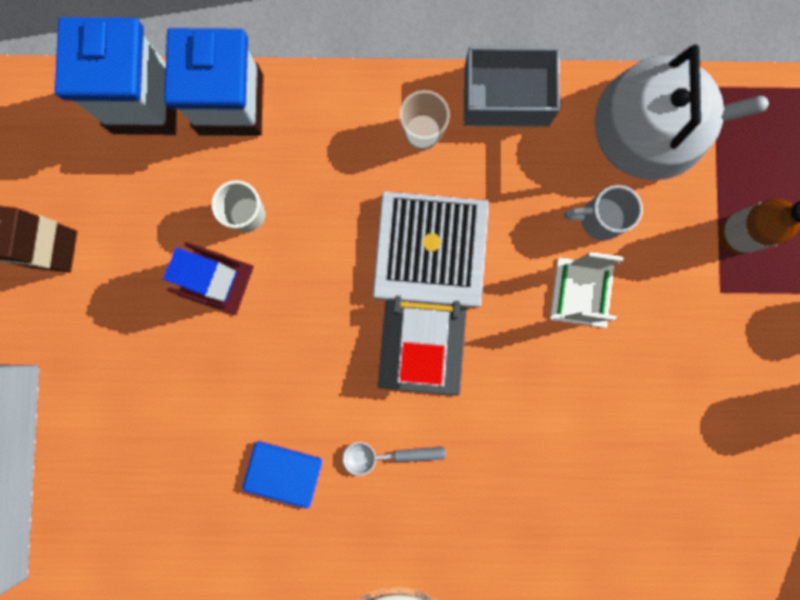

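View pics/scene.png

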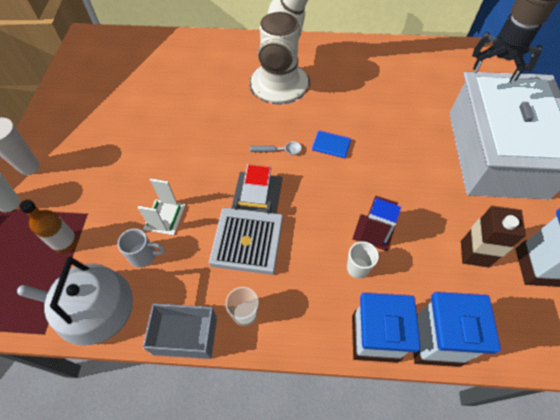

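The top view shows the rack with the jug at about (205,280) of 800x600, the rinser at (432,242), the dock at (585,290), the cup at (238,205) and the mug at (612,212). I need an enlarged crop to measure.

```bash
python3 - <<'E'
import cv2,numpy as np
im=cv2.imread('pics/top_full.png')
f=lambda x,y,w,h,s:cv2.resize(im[y:y+h,x:x+w],None,fx=s,fy=s,interpolation=cv2.INTER_CUBIC)
c=np.zeros((600,800,3),np.uint8)
c[:300,:350]=f(110,165,70,60,5)     # rack
c[300:600,:350]=f(380,172,70,60,5)  # dock
c[:600,360:800]=f(255,130,110,150,4)  # rinser
for (ox,oy,w,h,x,y,s) in [(0,0,350,300,110,165,5),(0,300,350,300,380,172,5),(360,0,440,600,255,130,4)]:
  for k in range(0,w//s,10):
    cv2.line(c,(ox+k*s,oy),(ox+k*s,oy+6),(0,255,255),1)
  for k in range(0,h//s,10):
    cv2.line(c,(ox,oy+k*s),(ox+6,oy+k*s),(0,255,255),1)
cv2.imwrite('pics/mos.png',c)
E
```

```text
(no output)
```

View pics/mos.png

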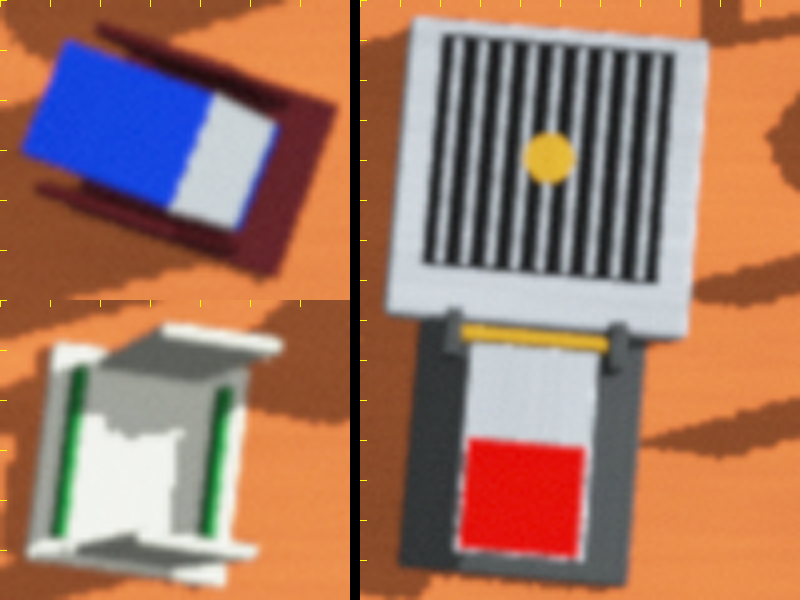

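```bash
python3 - <<'E'
from h import *
def B(pts,ox,oy,x,y,s,z):
    p=[((u-ox+.5)/s-.5+x,(v-oy+.5)/s-.5+y) for u,v in pts]
    return back('top',p,z)
j=B([(65,38),(215,92),(170,208),(22,150)],0,0,110,165,5,126);print('jug',j.round(1).tolist(),j.mean(0))
e=j[1]-j[0];print(np.linalg.norm(e),np.linalg.norm(j[2]-j[1]),'long dir',np.degrees(np.arctan2(e[1],e[0])),[np.degrees(np.arctan2(*(j[a]-j[b])[1::-1])) for a,b in((2,3),(1,2),(0,3))])
r=B([(338,103),(275,277)],0,0,110,165,5,6);print('rack end',r)
d=B([(412,15),(709,42),(687,338),(385,312)],360,0,255,130,4,30);print('deck',d,d.mean(0))
for a,b in((0,3),(1,2)):print(np.degrees(np.arctan2(*(d[a]-d[b])[1::-1])))
for a,b in((0,1),(3,2)):print(np.degrees(np.arctan2(*(d[a]-d[b])[1::-1])))
print('dot',B([(550,158)],360,0,255,130,4,30))
t=B([(469,437),(586,450),(580,558),(458,547)],360,0,255,130,4,68);print('pad',t,t.mean(0))
w=B([(160,328),(283,345),(258,552),(140,537)],0,300,380,172,5,120);print('walltops',w,w.mean(0))
f=B([(55,345),(28,557),(225,585)],0,300,380,172,5,6);print('floor',f, (f[0]+f[2])/2)
k=B([(85,367),(67,537),(205,535),(222,388)],0,300,380,172,5,18);print('kerb inner',k,k.mean(0))
E
```

```text
jug [[617.2, 322.6, 126.0], [595.5, 260.3, 126.0], [547.7, 277.1, 126.0], [570.8, 338.4, 126.0]] [582.79252056 299.61147269 126.        ]
65.95739591081492 50.67610467609711 long dir -109.16622897750788 [np.float64(-110.6549865805232), np.float64(-19.349603054885083), np.float64(-18.845614332762803)]
rack end [[605.64435355 234.50513227   6.        ]
 [525.75297251 260.87349433   6.        ]]
deck [[ 722.7482922    28.6701234    30.        ]
 [ 709.01592545 -138.92718172   30.        ]
 [ 541.77523379 -126.63402722   30.        ]
 [ 554.48781963   41.57961104   30.        ]] [632.00681777 -48.82786863  30.        ]
-4.387322390206096
-4.204009259348968
85.31583791095133
85.67814142918866
dot [[642.06995835 -49.75977124  30.        ]]
pad [[ 4.85055330e+02 -5.74265994e+00  6.80000000e+01]
 [ 4.78797098e+02 -6.83846767e+01  6.80000000e+01]
 [ 4.21463386e+02 -6.54807292e+01  6.80000000e+01]
 [ 4.26566179e+02 -4.79105769e-01  6.80000000e+01]] [452.97049816 -35.02179289  68.        ]
walltops [[ 613.88404913 -271.26814852  120.        ]
 [ 607.3628911  -321.75880775  120.        ]
 [ 522.04208332 -310.1144737   120.        ]
 [ 527.65945536 -262.01465948  120.        ]] [ 567.73711973 -291.28902236  120.        ]
floor [[ 621.37826342 -253.21254286    6.        ]
 [ 524.30534691 -240.10390156    6.        ]
 [ 512.56819469 -329.25345657    6.        ]] [ 566.97322905 -291.23299972    6.        ]
kerb inner [[ 609.92090441 -264.02227297   18.        ]
 [ 532.92197804 -255.17353345   18.        ]
 [ 534.48458899 -317.1532158    18.        ]
 [ 601.02370575 -325.76689056   18.        ]] [ 569.5877943  -290.52897819   18.        ]
```

Read from the mosaic: jug at (583,300) with its long side at 70.5°. The grate dot is at (642,-50), yaw -4.3°. The pad is at (453,-35). The dock is at (568,-291), yaw -7.2°.

Request:
send_rows:
  series:
    - [[47, 15, 0], [0, 0, 0], 85]
    - [[47, 15, 0], [0, 0, 0], 85]
    - [[47, 15, 0], [0, 0, 0], 85]
    - [[47, 15, 0], [0, 0, 0], 85]
    - [[47, 15, 0], [0, 0, 0], 85]
    - [[47, 15, 0], [0, 0, 0], 85]
    - [[47, 15, 0], [0, 0, 0], 85]
    - [[44, 15, 0], [0, 0, 0], 85]

```text
clock: 0.9
position: [528.5, 339.1, 230.8]
ee_rot: [0.984, -0.18, -0.0, 0.0]
contact_force: [0.0, 1.7, 1.0]
gripper_width: 85.3
grasp_force: 0.0
```

```bash
cat >> h.py <<'E'
def go(x,y,z,phi=None):
    "shift in tool axes and turn to reach tcp x,y,z, tool-x heading phi(deg)"
    from scipy.spatial.transform import Rotation as R
    s=monitor.read_state();r=R.from_quat(s['ee_rot'])
    M=r.as_matrix();f=np.degrees(np.arctan2(M[1,0],M[0,0]))
    print('t',round(s['clock'],2),'pos',s['position'].round(1),'phi',f.round(2),'tz',M[:,2].round(4),'q',s['joints'].round(2),'F',s['contact_force'].round(1),'w',round(s['gripper_width'],1),round(s['grasp_force'],1))
    print('shift',(M.T@(np.array([x,y,z])-s['position'])).round(1),'turn z',None if phi is None else round(np.radians(f-phi),3))
E
python3 -c "
from h import *
go(583,299.6,170,-19.5)"
```

```text
t 0.9 pos [528.5 339.1 230.8] phi -20.69 tz [-7.e-04 -5.e-04 -1.e+00] q [ 0.83  0.39  0.02 -0.   -1.2   0.38] F [0.  1.7 1. ] w 85.3 0.0
shift [65.  17.6 60.8] turn z -0.021
```

Request:
send_rows:
  series:
    - [[33, 9, 20], [0, 0, -0.021], 85]
    - [[33, 9, 40], [0, 0, 0], 85]
    - [[0, 0, 0], [0, 0, 0], 85]
    - [[0, 0, 0], [0, 0, 0], 85]
    - [[0, 0, 0], [0, 0, 0], 85]

```text
clock: 1.4
position: [581.8, 303.0, 174.4]
ee_rot: [0.986, -0.169, 0.001, -0.001]
contact_force: [-0.2, 0.3, 0.6]
gripper_width: 85.2
grasp_force: 0.0
```

```bash
python3 - <<'E'
from h import *
go(583,299.6,75,-19.5)
snap('wrist','w1',None,1)
c=camera_info('wrist');print(-np.array(c['R']).T@c['t'])
M=np.array([[583,299.6,126]]);l=np.radians(70.5);L=np.array([np.cos(l),np.sin(l),0]);S=np.array([np.sin(l),-np.cos(l),0])
print(proj('wrist',[M[0]+a*33*L+b*25*S for a,b in((1,1),(1,-1),(-1,-1),(-1,1))]).round())
E
```

```text
t 1.4 pos [581.8 303.  174.4] phi -19.42 tz [ 1.6e-03  8.0e-04 -1.0e+00] q [ 0.73  0.48  0.01  0.   -1.1   0.51] F [-0.2  0.3  0.6] w 85.2 0.0
shift [ 2.1  2.9 99.4] turn z 0.001
[657.39370901 276.42112427 318.78500224]
[[234. 190.]
 [237. 263.]
 [338. 264.]
 [343. 190.]]
```

View pics/w1.png

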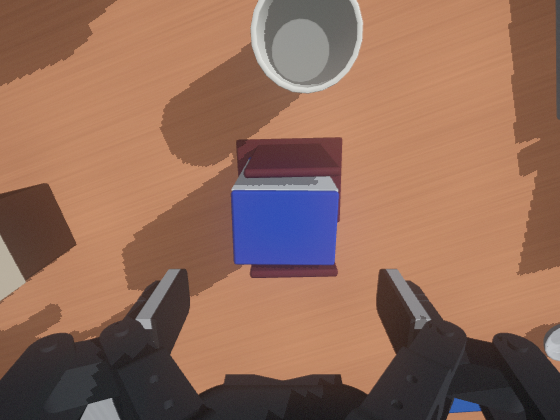

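The wrist view shows the jug top at u 232–337, v 190–264, against a predicted u 234–343. It is about 2 mm further along its long axis and well aligned. I'll descend and grip.

Request:
send_rows:
  series:
    - [[2, 1.5, 25], [0, 0, 0], 85]
    - [[0, 0, 30], [0, 0, 0], 85]
    - [[0, 0, 30], [0, 0, 0], 85]
    - [[0, 0, 14], [0, 0, 0], 85]
    - [[0, 0, 0], [0, 0, 0], 85]
    - [[0, 0, 0], [0, 0, 0], 60]
    - [[0, 0, 0], [0, 0, 0], 55]
    - [[0, 0, 0], [0, 0, 0], 55]

```text
clock: 2.25
position: [584.3, 301.3, 76.9]
ee_rot: [0.986, -0.169, 0.002, -0.002]
contact_force: [-0.5, 0.7, 4.1]
gripper_width: 65.3
grasp_force: 67.7
```

Request:
send_rows:
  series:
    - [[0, 0, 0], [0, 0, 0], 50]
    - [[0, 0, 0], [0, 0, 0], 50]
    - [[0, 0, 0], [0, 0, 0], 50]
    - [[0, 0, 0], [0, 0, 0], 50]

```text
clock: 2.65
position: [584.3, 301.3, 76.8]
ee_rot: [0.986, -0.169, 0.002, -0.002]
contact_force: [-1.5, 1.4, 5.9]
gripper_width: 65.3
grasp_force: 67.7
```

Request:
send_rows:
  series:
    - [[0, 0, -8], [0, 0, 0], 50]
    - [[0, 0, -15], [0, 0, 0], 50]
    - [[0, 0, -22], [0, 0, 0], 50]
    - [[0, 0, -25], [0, 0, 0], 50]
    - [[0, 0, -25], [0, 0, 0], 50]
    - [[0, 0, -25], [0, 0, 0], 50]
    - [[0, 0, -12], [0, 0, 0], 50]
    - [[0, 0, 0], [0, 0, 0], 50]

```text
clock: 3.45
position: [583.5, 300.4, 208.1]
ee_rot: [0.986, -0.169, 0.001, -0.001]
contact_force: [-0.1, 0.0, -1.3]
gripper_width: 65.5
grasp_force: 67.4
```

```bash
python3 -c "
from h import *
go(642,-49.8,208,-97.2)"
```

```text
t 3.45 pos [583.5 300.4 208.1] phi -19.48 tz [ 0.0025  0.0022 -1.    ] q [ 0.72  0.45  0.05 -0.   -1.17  0.51] F [-0.1  0.  -1.3] w 65.5 67.4
shift [171.9 310.6  -0.5] turn z 1.356
```

Request:
send_rows:
  series:
    - [[8, 15, 0], [0, 0, 0], 50]
    - [[18, 33, 0], [0, 0, 0], 50]
    - [[22, 40, 0], [0, 0, 0], 50]
    - [[24, 43, 0], [0, 0, 0], 50]
    - [[24, 43, 0], [0, 0, 0], 50]
    - [[24, 43, 0], [0, 0, 0], 50]
    - [[22, 40, 0], [0, 0, 0], 50]
    - [[18, 33, 0], [0, 0, 0], 50]

```text
clock: 4.25
position: [635.8, -30.0, 204.1]
ee_rot: [0.985, -0.17, -0.002, 0.001]
contact_force: [1.2, -0.3, -1.3]
gripper_width: 65.7
grasp_force: 67.4
```

Request:
send_rows:
  series:
    - [[12, 20, 0], [0, 0, 0], 50]
    - [[0, 0, 0], [0, 0, 0.05], 50]
    - [[0, 0, 0], [0, 0, 0.1], 50]
    - [[0, 0, 0], [0, 0, 0.14], 50]
    - [[0, 0, 0], [0, 0, 0.14], 50]
    - [[0, 0, 0], [0, 0, 0.14], 50]
    - [[0, 0, 0], [0, 0, 0.14], 50]
    - [[0, 0, 0], [0, 0, 0.14], 50]

```text
clock: 5.05
position: [640.3, -50.3, 203.8]
ee_rot: [0.826, -0.563, -0.002, 0.001]
contact_force: [0.7, 0.4, -1.2]
gripper_width: 65.5
grasp_force: 67.0
```

Request:
send_rows:
  series:
    - [[0, 0, 0], [0, 0, 0.14], 50]
    - [[0, 0, 0], [0, 0, 0.14], 50]
    - [[0, 0, 0], [0, 0, 0.13], 50]
    - [[0, 0, 0], [0, 0, 0.09], 50]
    - [[0, 0, 0], [0, 0, 0], 50]
    - [[0, 0, 0], [0, 0, 0], 50]
    - [[0, 0, 0], [0, 0, 0], 50]

```text
clock: 5.75
position: [641.4, -49.8, 205.5]
ee_rot: [-0.664, 0.748, 0.0, -0.001]
contact_force: [-0.6, -0.9, -2.4]
gripper_width: 65.3
grasp_force: 67.1
```

```bash
python3 -c "
from h import *
go(642,-49.8,101,-97.2)
snap('top','t2',(180,60,400,290),3)
c=[np.array([642,-49.8,161])+a*33*np.array([.992,-.125,0])+b*25*np.array([.125,.992,0]) for a,b in((1,1),(1,-1),(-1,-1),(-1,1))]
print(((proj('top',c)-[180,60])*3).round())"
```

```text
t 5.75 pos [641.4 -49.8 205.5] phi -96.76 tz [-1.5e-03 -1.0e-04 -1.0e+00] q [ 0.17  0.43  0.02 -0.   -1.16 -0.29] F [-0.6 -0.9 -2.4] w 65.3 67.1
shift [-1.000e-01 -8.000e-01  1.045e+02] turn z 0.008
[[345. 244.]
 [419. 254.]
 [406. 352.]
 [331. 341.]]
```

View pics/t2.png

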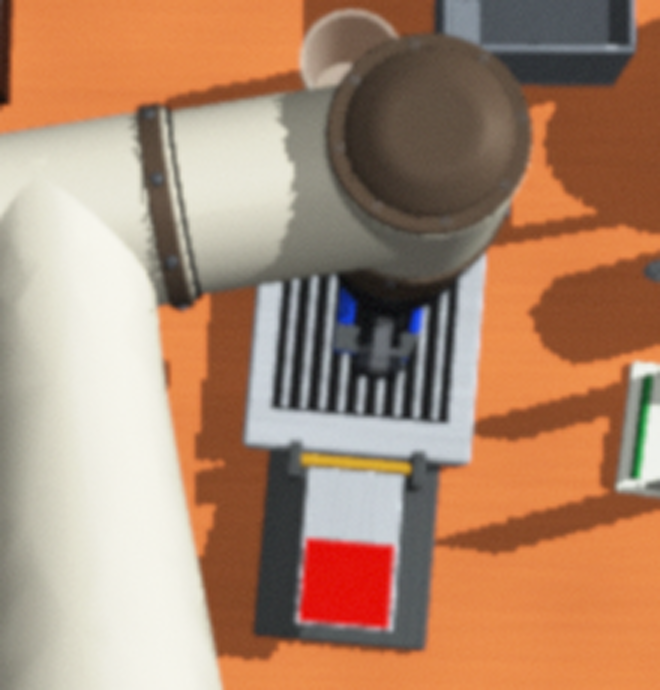

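The jug is held over the grate with its blue base on either side of the gripper and nothing else touched. Lowering.

Request:
send_rows:
  series:
    - [[0, 0, 12], [0, 0, 0], 50]
    - [[0, 0, 24], [0, 0, 0], 50]
    - [[0, 0, 26], [0, 0, 0], 50]
    - [[0, 0, 20], [0, 0, 0], 50]
    - [[0, 0, 10], [0, 0, 0], 50]
    - [[0, 0, 5], [0, 0, 0], 50]
    - [[0, 0, 0], [0, 0, 0], 50]
    - [[0, 0, 0], [0, 0, 0], 50]

```text
clock: 6.6
position: [642.7, -49.4, 110.4]
ee_rot: [-0.664, 0.748, -0.001, 0.001]
contact_force: [-0.4, -0.1, -0.5]
gripper_width: 65.3
grasp_force: 67.1
```

Request:
send_rows:
  series:
    - [[0, 0, 2], [0, 0, 0], 50]
    - [[0, 0, 2], [0, 0, 0], 50]
    - [[0, 0, 1], [0, 0, 0], 50]
    - [[0, 0, 0], [0, 0, 0], 50]
    - [[0, 0, 0], [0, 0, 0], 50]

```text
clock: 7.1
position: [641.9, -49.5, 104.4]
ee_rot: [-0.664, 0.748, -0.0, 0.0]
contact_force: [1.2, 0.2, -1.2]
gripper_width: 65.5
grasp_force: 67.1
```

Request:
send_rows:
  series:
    - [[0, 0, 1], [0, 0, 0], 50]
    - [[0, 0, 1], [0, 0, 0], 50]
    - [[0, 0, 0], [0, 0, 0], 50]
    - [[0, 0, 0], [0, 0, 0], 50]

```text
clock: 7.5
position: [641.8, -49.5, 102.2]
ee_rot: [-0.664, 0.748, 0.0, -0.0]
contact_force: [-0.3, -0.1, -1.9]
gripper_width: 65.5
grasp_force: 67.1
```

Request:
send_rows:
  series:
    - [[0, 0, 1], [0, 0, 0], 50]
    - [[0, 0, 0.5], [0, 0, 0], 50]
    - [[0, 0, 0], [0, 0, 0], 50]
    - [[0, 0, 0], [0, 0, 0], 50]

```text
clock: 7.9
position: [641.9, -49.5, 100.9]
ee_rot: [-0.664, 0.748, -0.0, 0.0]
contact_force: [-1.0, -0.2, -0.3]
gripper_width: 65.4
grasp_force: 67.4
```

Request:
send_rows:
  series:
    - [[0, 0, 1], [0, 0, 0], 50]
    - [[0, 0, 0], [0, 0, 0], 50]
    - [[0, 0, 0], [0, 0, 0], 50]
    - [[0, 0, 0], [0, 0, 0], 50]

```text
clock: 8.3
position: [641.9, -49.4, 100.9]
ee_rot: [-0.664, 0.748, -0.0, 0.0]
contact_force: [-3.0, 0.8, 6.3]
gripper_width: 65.3
grasp_force: 67.8
```

Request:
send_rows:
  series:
    - [[0, 0, 0], [0, 0, 0], 85]
    - [[0, 0, 0], [0, 0, 0], 85]
    - [[0, 0, 0], [0, 0, 0], 85]
    - [[0, 0, 0], [0, 0, 0], 85]
    - [[0, 0, -10], [0, 0, 0], 85]
    - [[0, 0, -20], [0, 0, 0], 85]
    - [[0, 0, -30], [0, 0, 0], 85]
    - [[0, 0, -30], [0, 0, 0], 85]

```text
clock: 9.1
position: [641.8, -49.6, 191.3]
ee_rot: [-0.664, 0.748, -0.0, -0.0]
contact_force: [0.4, -0.0, 0.7]
gripper_width: 85.0
grasp_force: 0.0
```

```bash
python3 -c "
from h import *
go(453,-35,190,-97)"
```

```text
t 9.1 pos [641.8 -49.6 191.3] phi -96.81 tz [-2.e-04 -4.e-04 -1.e+00] q [ 0.17  0.44 -0.    0.   -1.13 -0.29] F [ 0.4 -0.   0.7] w 85.0 0.0
shift [  7.9 189.2   1.3] turn z 0.003
```

Request:
send_rows:
  series:
    - [[0, 20, 0], [0, 0, 0], 0]
    - [[1, 40, 0], [0, 0, 0], 0]
    - [[2, 45, 0], [0, 0, 0], 0]
    - [[3, 44, 0], [0, 0, 0], 0]
    - [[2, 40, 10], [0, 0, 0], 0]
    - [[0, 0, 30], [0, 0, 0], 0]
    - [[0, 0, 30], [0, 0, 0], 0]
    - [[0, 0, 15], [0, 0, 0], 0]

```text
clock: 9.9
position: [452.2, -35.1, 104.0]
ee_rot: [-0.664, 0.748, 0.0, -0.0]
contact_force: [-0.7, -0.8, -0.1]
gripper_width: 0.3
grasp_force: 0.0
```

Request:
send_rows:
  series:
    - [[0, 0, 8], [0, 0, 0], 0]
    - [[0, 0, 0], [0, 0, 0], 0]
    - [[0, 0, 0], [0, 0, 0], 0]

```text
clock: 10.2
position: [454.1, -34.8, 97.7]
ee_rot: [-0.664, 0.748, -0.001, 0.001]
contact_force: [0.6, -1.0, -0.8]
gripper_width: -0.2
grasp_force: 0.0
```

```bash
python3 -c "
from h import *
go(453,-35,39,-97)
snap('scene','s2',(150,120,410,320),3)"
```

```text
t 10.2 pos [454.1 -34.8  97.7] phi -96.8 tz [ 1.7e-03  2.0e-04 -1.0e+00] q [ 0.28  0.25 -0.58  0.   -0.74 -0.4 ] F [ 0.6 -1.  -0.8] w -0.2 0.0
shift [ 0.3  1.2 58.7] turn z 0.003
```

View pics/s2.png

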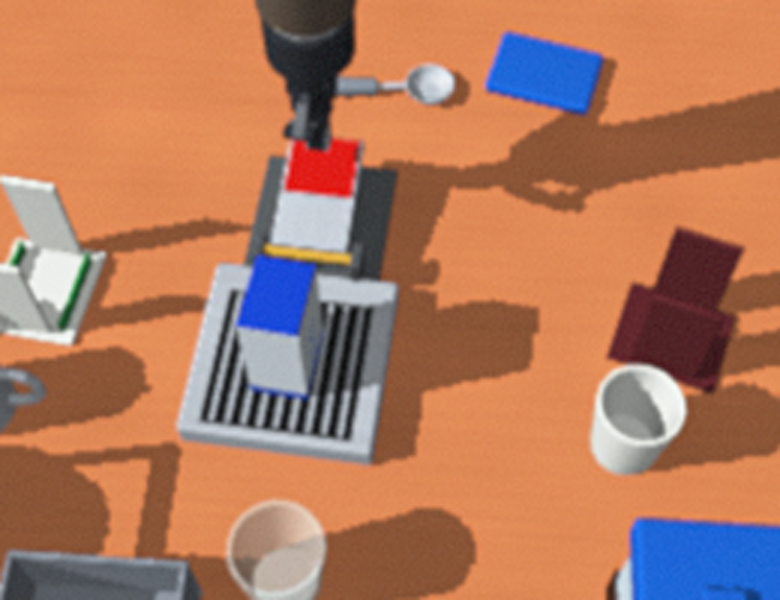

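The jug stands upright on the grate (base top at about (278,290)) and the closed fingers are above the red pad (315,145). Pressing.

Request:
send_rows:
  series:
    - [[0, 0, 20], [0, 0, 0], 0]
    - [[0, 0, 10], [0, 0, 0], 0]
    - [[0, 0, 8], [0, 0, 0], 0]
    - [[0, 0, 6], [0, 0, 0], 0]
    - [[0, 0, 6], [0, 0, 0], 0]
    - [[0, 0, 6], [0, 0, 0], 0]
    - [[0, 0, 0], [0, 0, 0], 0]
    - [[0, 0, 0], [0, 0, 0], 0]

```text
clock: 11.05
position: [452.5, -35.1, 41.3]
ee_rot: [-0.664, 0.748, 0.0, -0.001]
contact_force: [-4.4, 1.4, 8.4]
gripper_width: 0.1
grasp_force: 4.8
```

```bash
python3 -c "
from h import *
go(453,-35,39,-97)"
```

```text
t 11.05 pos [452.5 -35.1  41.3] phi -96.8 tz [-1.8e-03 -5.0e-04 -1.0e+00] q [ 0.28  0.35 -0.64  0.   -0.58 -0.4 ] F [-4.4  1.4  8.4] w 0.1 4.8
shift [-0.2 -0.5  2.3] turn z 0.003
```

Almost there; I'll go 4 mm further in small steps, until the force rises past the spring's.

Request:
send_rows:
  series:
    - [[0, 0, 1.5], [0, 0, 0], 0]
    - [[0, 0, 1.5], [0, 0, 0], 0]
    - [[0, 0, 1], [0, 0, 0], 0]
    - [[0, 0, 0], [0, 0, 0], 0]
    - [[0, 0, 0], [0, 0, 0], 0]

```text
clock: 11.55
position: [452.8, -35.1, 39.7]
ee_rot: [-0.664, 0.747, -0.0, -0.0]
contact_force: [-9.9, 2.7, 27.4]
gripper_width: -0.1
grasp_force: 14.8
```

On the stop (27 N, z 39.7). Holding it.

Request:
send_rows:
  series:
    - [[0, 0, 0], [0, 0, 0], 0]
    - [[0, 0, 0], [0, 0, 0], 0]
    - [[0, 0, 0], [0, 0, 0], 0]
    - [[0, 0, 0], [0, 0, 0], 0]
    - [[0, 0, 0], [0, 0, 0], 0]
    - [[0, 0, 0], [0, 0, 0], 0]
    - [[0, 0, 0], [0, 0, 0], 0]
    - [[0, 0, 0], [0, 0, 0], 0]

```text
clock: 12.35
position: [452.8, -35.1, 39.7]
ee_rot: [-0.664, 0.747, -0.0, -0.0]
contact_force: [-9.5, 1.9, 28.6]
gripper_width: -0.5
grasp_force: 14.7
```

Request:
send_rows:
  series:
    - [[0, 0, 0], [0, 0, 0], 0]
    - [[0, 0, 0], [0, 0, 0], 0]
    - [[0, 0, 0], [0, 0, 0], 0]
    - [[0, 0, 0], [0, 0, 0], 0]
    - [[0, 0, 0], [0, 0, 0], 0]
    - [[0, 0, 0], [0, 0, 0], 0]
    - [[0, 0, 0], [0, 0, 0], 0]
    - [[0, 0, 0], [0, 0, 0], 0]

```text
clock: 13.15
position: [452.8, -35.1, 39.7]
ee_rot: [-0.664, 0.747, -0.0, -0.0]
contact_force: [-9.4, 1.5, 27.8]
gripper_width: 0.2
grasp_force: 14.7
```

```bash
python3 - <<'E'
from h import *
go(453,-35,39,-97)
im=get_image('scene')[:,:,::-1]
a=im[120:320,200:330]; b=cv2.imread('pics/s2_full.png')[120:320,200:330]
cv2.imwrite('pics/cmp.png',cv2.resize(np.hstack([b,a]),None,fx=3,fy=3))
E
```

```text
t 13.15 pos [452.8 -35.1  39.7] phi -96.74 tz [-5.e-04 -8.e-04 -1.e+00] q [ 0.28  0.35 -0.64  0.   -0.58 -0.4 ] F [-9.4  1.5 27.8] w 0.2 14.7
shift [-0.2 -0.2  0.7] turn z 0.005
```

View pics/cmp.png

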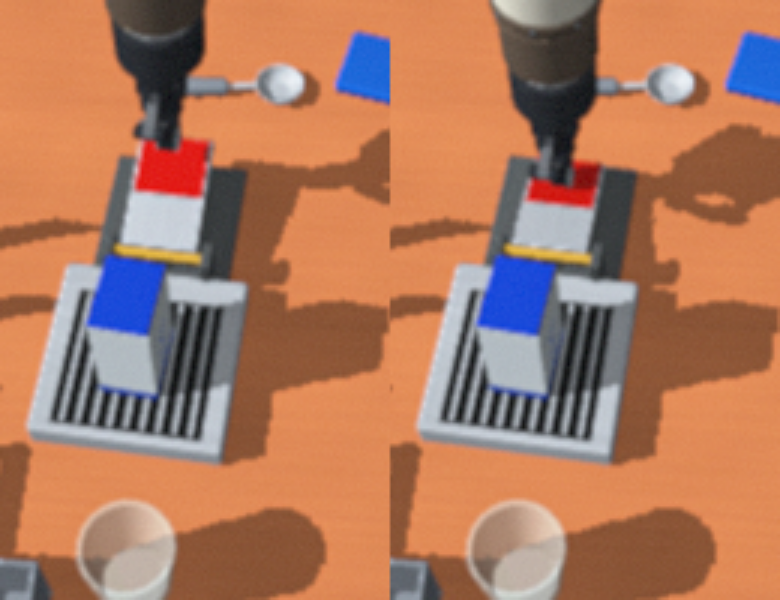

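The pedal is down on the stop (right) and the jug is unmoved. Releasing it, lifting and turning 90°.

Request:
send_rows:
  series:
    - [[0, 0, -8], [0, 0, 0], 0]
    - [[0, 0, -10], [0, 0, 0], 0]
    - [[0, 0, -15], [0, 0, 0], 0]
    - [[0, 0, -25], [0, 0, 0], 0]
    - [[0, 0, -25], [0, 0, -0.14], 85]
    - [[0, 0, -25], [0, 0, -0.145], 85]
    - [[0, 0, -25], [0, 0, -0.145], 85]
    - [[0, 0, -20], [0, 0, -0.145], 85]

```text
clock: 14.0
position: [454.0, -34.9, 191.6]
ee_rot: [0.85, -0.526, 0.001, -0.001]
contact_force: [0.8, 1.0, -0.3]
gripper_width: 57.9
grasp_force: 0.0
```

Request:
send_rows:
  series:
    - [[0, 0, 0], [0, 0, -0.145], 85]
    - [[0, 0, 0], [0, 0, -0.145], 85]
    - [[0, 0, 0], [0, 0, -0.145], 85]
    - [[0, 0, 0], [0, 0, -0.145], 85]
    - [[0, 0, 0], [0, 0, -0.145], 85]
    - [[0, 0, 0], [0, 0, -0.145], 85]
    - [[0, 0, 0], [0, 0, -0.12], 85]
    - [[0, 0, 0], [0, 0, 0], 85]

```text
clock: 14.8
position: [453.6, -34.9, 189.9]
ee_rot: [0.998, -0.062, 0.0, -0.0]
contact_force: [0.4, -0.6, 0.5]
gripper_width: 85.3
grasp_force: 0.0
```

```bash
python3 -c "
from h import *
go(641.9,-49.5,190,-6.8)"
```

```text
t 14.8 pos [453.6 -34.9 189.9] phi -7.16 tz [ 9.e-04  1.e-04 -1.e+00] q [ 0.28  0.13 -0.45  0.   -0.98  1.16] F [ 0.4 -0.6  0.5] w 85.3 0.0
shift [ 1.887e+02 -9.000e+00  1.000e-01] turn z -0.006
```

Request:
send_rows:
  series:
    - [[20, -1, 0], [0, 0, 0], 85]
    - [[40, -2, 0], [0, 0, 0], 85]
    - [[45, -2, 0], [0, 0, 0], 85]
    - [[44, -2, 0], [0, 0, 0], 85]
    - [[30, -2, 0], [0, 0, 0], 85]
    - [[10, 0, 10], [0, 0, 0], 85]
    - [[0, 0, 20], [0, 0, 0], 85]
    - [[0, 0, 20], [0, 0, 0], 85]

```text
clock: 15.6
position: [641.5, -49.5, 138.5]
ee_rot: [0.998, -0.064, -0.0, -0.0]
contact_force: [0.6, -0.2, 0.4]
gripper_width: 85.0
grasp_force: 0.0
```

Request:
send_rows:
  series:
    - [[0, 0, 20], [0, 0, 0], 85]
    - [[0, 0, 15], [0, 0, 0], 85]
    - [[0, 0, 4], [0, 0, 0], 85]
    - [[0, 0, 0], [0, 0, 0], 85]
    - [[0, 0, 0], [0, 0, 0], 85]

```text
clock: 16.1
position: [642.3, -49.5, 101.7]
ee_rot: [0.998, -0.063, 0.001, -0.0]
contact_force: [-0.2, 0.2, -0.8]
gripper_width: 85.2
grasp_force: 0.0
```

```bash
python3 -c "
from h import *
go(641.9,-49.5,101,-6.8)"
```

```text
t 16.1 pos [642.3 -49.5 101.7] phi -7.17 tz [ 1.4e-03 -1.0e-04 -1.0e+00] q [ 0.17  0.53 -0.11  0.   -0.94  1.27] F [-0.2  0.2 -0.8] w 85.2 0.0
shift [-0.4  0.   0.7] turn z -0.006
```

Request:
send_rows:
  series:
    - [[0, 0, 0], [0, 0, 0], 60]
    - [[0, 0, 0], [0, 0, 0], 35]
    - [[0, 0, 0], [0, 0, 0], 35]
    - [[0, 0, 0], [0, 0, 0], 35]
    - [[0, 0, 0], [0, 0, 0], 35]
    - [[0, 0, 0], [0, 0, 0], 35]
    - [[0, 0, -4], [0, 0, 0], 35]
    - [[0, 0, -8], [0, 0, 0], 35]

```text
clock: 16.9
position: [640.3, -49.8, 111.2]
ee_rot: [0.998, -0.063, -0.002, 0.0]
contact_force: [-0.6, -0.2, -1.5]
gripper_width: 49.5
grasp_force: 62.2
```

Request:
send_rows:
  series:
    - [[0, 0, -15], [0, 0, 0], 35]
    - [[0, 0, -20], [0, 0, 0], 35]
    - [[0, 0, -22], [0, 0, 0], 35]
    - [[0, 0, -22], [0, 0, 0], 35]
    - [[0, 0, -15], [0, 0, 0], 35]
    - [[0, 0, -6], [0, 0, 0], 35]
    - [[0, 0, 0], [0, 0, 0], 35]
    - [[0, 0, 0], [0, 0, 0], 35]

```text
clock: 17.7
position: [641.1, -49.6, 211.5]
ee_rot: [0.998, -0.063, -0.001, -0.0]
contact_force: [-0.1, -0.3, -3.0]
gripper_width: 49.6
grasp_force: 62.2
```

```bash
python3 -c "
from h import *
go(568,-291,214,-7.2)"
```

```text
t 17.7 pos [641.1 -49.6 211.5] phi -7.17 tz [-2.4e-03  2.0e-04 -1.0e+00] q [ 0.17  0.43  0.03 -0.   -1.17  1.27] F [-0.1 -0.3 -3. ] w 49.6 62.2
shift [-42.4 248.7  -2.4] turn z 0.001
```

Request:
send_rows:
  series:
    - [[-3, 15, 0], [0, 0, 0], 35]
    - [[-5, 32, 0], [0, 0, 0], 35]
    - [[-7, 40, 0], [0, 0, 0], 35]
    - [[-7, 42, 0], [0, 0, 0], 35]
    - [[-7, 42, 0], [0, 0, 0], 35]
    - [[-6, 36, 0], [0, 0, 0], 35]
    - [[-5, 27, 0], [0, 0, 0], 35]
    - [[-2.5, 15, 0], [0, 0, 0], 35]

```text
clock: 18.5
position: [566.8, -293.8, 211.6]
ee_rot: [0.998, -0.064, -0.001, -0.0]
contact_force: [-0.2, 0.6, -0.9]
gripper_width: 49.3
grasp_force: 62.5
```

Request:
send_rows:
  series:
    - [[0, 0, 0], [0, 0, 0], 35]
    - [[0, 0, 0], [0, 0, 0], 35]
    - [[0, 0, 0], [0, 0, 0], 35]
    - [[0, 0, 0], [0, 0, 0], 35]

```text
clock: 18.9
position: [569.1, -290.3, 212.8]
ee_rot: [0.998, -0.062, -0.0, -0.0]
contact_force: [-0.6, 0.4, -2.7]
gripper_width: 49.2
grasp_force: 62.5
```

```bash
python3 -c "
from h import *
go(568,-291,78,-7.2)
snap('wrist','w3')
a=np.radians(-7.2);X=np.array([np.cos(a),np.sin(a),0]);Y=np.array([-np.sin(a),np.cos(a),0]);D=np.array([568,-291,0])
print('far wall inner top',proj('wrist',[D+40*X+s*25*Y+[0,0,120] for s in(1,-1)]).round())
print('floor corners far',proj('wrist',[D+50*X+s*45*Y+[0,0,6] for s in(1,-1)]).round())
print('near',proj('wrist',[D-50*X+s*45*Y+[0,0,6] for s in(1,-1)]).round())
"
```

```text
t 18.9 pos [ 569.1 -290.3  212.8] phi -7.06 tz [-1.e-04  1.e-04 -1.e+00] q [-0.22  0.42  0.02 -0.   -1.17  1.67] F [-0.6  0.4 -2.7] w 49.2 62.5
shift [ -1.    0.9 134.8] turn z 0.003
far wall inner top [[249. 158.]
 [319. 158.]]
floor corners far [[241. 130.]
 [327. 130.]]
near [[244. 219.]
 [323. 220.]]
```

View pics/w3.png

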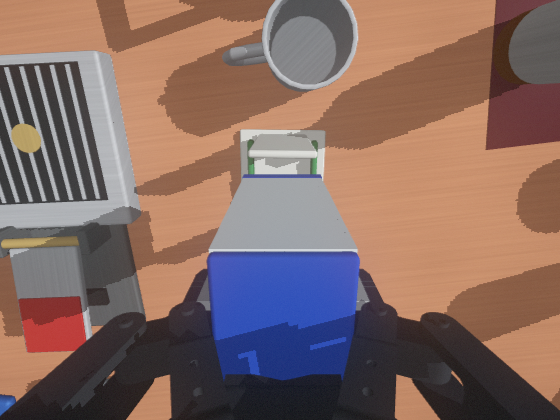

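The dock's far floor corners are at (241,130) and (325,130), within 1–2 px of prediction. The jug is centred on it (u ≈ 283) and the mug is clear. Lowering.

Request:
send_rows:
  series:
    - [[-1, 0.3, 12], [0, 0, 0], 35]
    - [[0, 0, 22], [0, 0, 0], 35]
    - [[0, 0, 24], [0, 0, 0], 35]
    - [[0, 0, 22], [0, 0, 0], 35]
    - [[0, 0, 20], [0, 0, 0], 35]
    - [[0, 0, 15], [0, 0, 0], 35]
    - [[0, 0, 8], [0, 0, 0], 35]
    - [[0, 0, 3], [0, 0, 0], 35]

```text
clock: 19.75
position: [567.1, -291.1, 85.4]
ee_rot: [0.998, -0.062, -0.001, -0.0]
contact_force: [-0.2, -0.1, -2.3]
gripper_width: 49.4
grasp_force: 62.5
```

Request:
send_rows:
  series:
    - [[0, 0, 0], [0, 0, 0], 35]
    - [[0, 0, 2], [0, 0, 0], 35]
    - [[0, 0, 1], [0, 0, 0], 35]
    - [[0, 0, 0], [0, 0, 0], 35]
    - [[0, 0, 0], [0, 0, 0], 35]

```text
clock: 20.25
position: [567.9, -291.6, 84.2]
ee_rot: [0.998, -0.062, 0.0, 0.0]
contact_force: [0.5, 0.2, -1.6]
gripper_width: 49.3
grasp_force: 62.5
```

Request:
send_rows:
  series:
    - [[0, 0, 2], [0, 0, 0], 35]
    - [[0, 0, 2], [0, 0, 0], 35]
    - [[0, 0, 1], [0, 0, 0], 35]
    - [[0, 0, 0.5], [0, 0, 0], 35]
    - [[0, 0, 0], [0, 0, 0], 35]
    - [[0, 0, 0], [0, 0, 0], 35]

```text
clock: 20.85
position: [567.8, -291.5, 78.3]
ee_rot: [0.998, -0.062, 0.0, 0.0]
contact_force: [-0.6, 0.4, -2.4]
gripper_width: 49.6
grasp_force: 62.5
```

Request:
send_rows:
  series:
    - [[0, 0, 0.7], [0, 0, 0], 35]
    - [[0, 0, 0], [0, 0, 0], 35]
    - [[0, 0, 0], [0, 0, 0], 35]

```text
clock: 21.15
position: [567.8, -291.6, 77.8]
ee_rot: [0.998, -0.062, 0.0, 0.0]
contact_force: [-0.1, 0.4, -1.6]
gripper_width: 49.5
grasp_force: 62.6
```

Request:
send_rows:
  series:
    - [[0, 0, 0.7], [0, 0, 0], 35]
    - [[0, 0, 0], [0, 0, 0], 35]
    - [[0, 0, 0], [0, 0, 0], 35]

```text
clock: 21.45
position: [567.9, -291.6, 77.8]
ee_rot: [0.998, -0.062, 0.0, 0.0]
contact_force: [-2.4, 1.7, 4.9]
gripper_width: 49.7
grasp_force: 63.0
```

Seated on the dock floor at the expected height. Releasing and lifting straight up.

Request:
send_rows:
  series:
    - [[0, 0, 0], [0, 0, 0], 80]
    - [[0, 0, 0], [0, 0, 0], 80]
    - [[0, 0, 0], [0, 0, 0], 80]
    - [[0, 0, 0], [0, 0, 0], 80]
    - [[0, 0, -10], [0, 0, 0], 80]
    - [[0, 0, -20], [0, 0, 0], 80]
    - [[0, 0, -30], [0, 0, 0], 80]
    - [[0, 0, -40], [0, 0, 0], 80]

```text
clock: 22.25
position: [566.7, -291.2, 176.9]
ee_rot: [0.998, -0.062, -0.002, -0.0]
contact_force: [0.9, 0.2, 0.6]
gripper_width: 79.9
grasp_force: 0.0
```

Request:
send_rows:
  series:
    - [[0, 0, -30], [0, 0, 0], 80]
    - [[-25, 0, 0], [0, 0, 0], 80]
    - [[-40, 0, 0], [0, 0, 0], 80]
    - [[-40, 0, 0], [0, 0, 0], 80]
    - [[-40, 0, 0], [0, 0, 0], 80]
    - [[-20, 0, 0], [0, 0, 0], 80]
    - [[0, 0, 0], [0, 0, 0], 80]
    - [[0, 0, 0], [0, 0, 0], 80]

```text
clock: 23.05
position: [404.6, -271.3, 208.1]
ee_rot: [0.998, -0.062, 0.001, 0.0]
contact_force: [1.1, -0.2, 0.7]
gripper_width: 80.1
grasp_force: 0.0
```

```bash
python3 - <<'E'
from h import *
go(0,0,0)
im=get_image('top')[:,:,::-1]
c=im[110:290,250:460]
cv2.imwrite('pics/end.png',cv2.resize(c,None,fx=3.3,fy=3.3,interpolation=cv2.INTER_CUBIC))
a=np.radians(-7.2);X=np.array([np.cos(a),np.sin(a),0]);Y=np.array([-np.sin(a),np.cos(a),0]);D=np.array([568,-291,126])
print(((proj('top',[D+p*33*X+q*25*Y for p,q in((1,1),(1,-1),(-1,-1),(-1,1))])-[250,110])*3.3).round())
E
```

```text
t 23.05 pos [ 404.6 -271.3  208.1] phi -7.15 tz [ 0.0025 -0.0011 -1.    ] q [-0.26  0.17 -0.36  0.   -1.04  1.7 ] F [ 1.1 -0.2  0.7] w 80.1 0.0
shift [-435.7 -219.   206.8] turn z None
[[535. 236.]
 [615. 247.]
 [603. 353.]
 [522. 342.]]
```

View pics/end.png

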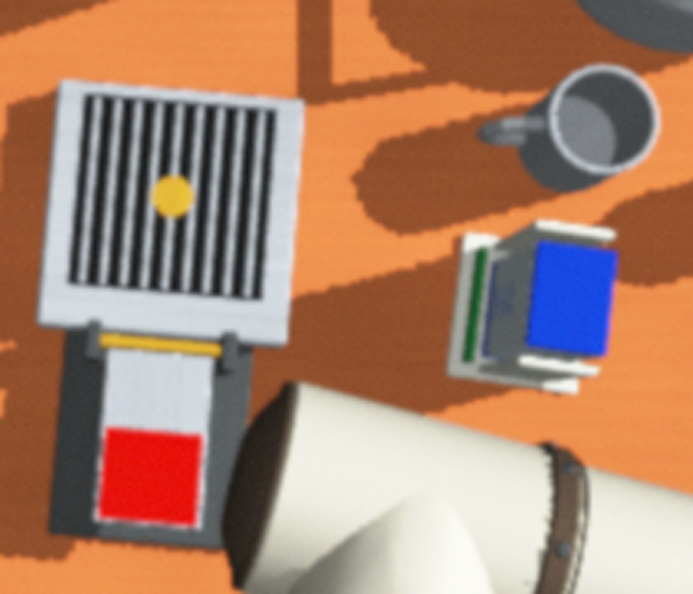

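The blue base is at (535–617, 240–356), within about 1 mm of the target. The jug stands in the dock between the kerbs, the pedal is back up and the mug is unmoved.

```bash
python3 -c "
from bench import job_done
print(job_done())"
```

```text
the job is handed in; nothing more can be done
None
```

The jug was rinsed on the grate with the pedal held on its stop for over 1.5 s. It now stands mouth-down in the white dock, about 1 mm from centre in the last image, and the job is handed in; no verdict was returned.

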